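# Press a ring carrier down and slide it under the leaf springs of a gauge station

## Task

Load the blue ring carrier into the gauge station without picking it up: with the fingertips, press it down hard on its rubber pad against the sprung loading plate, and keep pressing while you slide it under the yellow gate and the two brass leaf springs, all the way to the red end stop. Then let go and move clear, so that the loading plate pops up behind the carrier and locks it in. Leave the two loose steel rings, the blue scrap bin and the brush where they are.

Things in the scene. Friction and masses are not known exactly. Their poses are not given: they have to be found in the camera images.
- station: Fixed gauge station on a green base, 134 mm wide. Origin: on the table, on the centre line, below the front edge of the fixed steel bed. x = loading direction (level), y left, z up; mm. Fixed bed x 0 to 104, top z 20. Side rails: inner faces y +-49, top z 40. Rear wall x -126 to -116, top z 37. Sliding faces are slippery (friction about 0.2).
- gate (a point): Middle of the gate: station x 4, y 0, z 37 mm. Two yellow blocks, station x 0 to 8, |y| 30.5 to 58.5, from z 37 up to z 52, with a 60 mm gap between them, open above, for the fingers and the ring. A carrier that is not pressed down runs against the blocks; pressed 8 to 12 mm down it passes under them.
- springs (a point): Middle between the two brass leaf springs behind the gate, station x 53, y 0, z 32.5 mm (their underside). Each: station x 5 to 96, |y| 31 to 45, front lip turned up. Between them 60 mm is open above for the fingers. The carrier lifts them 1.5 mm; each then presses it down with about 6 N. They drag, up to about 12 N in all as the nose enters.
- stop (a point): Middle of the red end stop's face, station x 104, y 0, z 30 mm; top at z 45. Beyond it stands a fixed dial gauge: station x 123 to 169, |y| to 30, up to z 70, whose thin stem reaches back over the stop to x 97 at z 50 and meets the carrier's ring when the carrier is home.
- plate_top (a point): Middle of the top of the orange sprung loading plate, which reaches 56 mm to either side of this point along the station's x (station x -113 to -1) and 44 mm across. Top at station z 32.5 mm when up, 20.5 when fully pressed; it moves straight up and down.
- carrier: Loose blue carrier, 0.27 to 0.53 kg: plate 96 mm long (x), 90 wide (y), 14 thick, on the raised loading plate. Origin: centre of its underside, x to its rounded nose (loading direction). On top: steel ring, 42 mm across, 22 high, fixed at x 18; behind it a yellow push ridge, x -12 to -4, 44 wide, 12 high; behind that a flat rubber pad, x -47 to -14. Press on the pad, push against the ridge.
- plate (a joint): How far the orange loading plate is pressed down, m: 0 up, 0.012 fully down. Spring: 7 N at the top, 15.4 N fully down; the carrier's weight (3 to 5 N) helps, so 10 to 13 N on the pad brings it down. Once the carrier is wholly off the plate (from 7 mm before the end stop) and let go, the plate springs up behind it.
- press_spot (a point): On the carrier: centre of the black rubber pad, on the carrier's top face (14 mm above its underside), 30 mm behind the carrier's centre and 18 mm behind the rear face of the yellow ridge. Same axes as the carrier.
- seat (a point): Fixed point of the station: where the carrier's origin (centre of its underside) is when it is fully loaded, nose against the end stop: station x 56 mm, y 0, z 20. Axes as the station's.
- ring_big: Loose polished steel ring standing on the table, 64 mm diameter, 42 high; origin at the centre of its underside.
- ring_small: Loose polished steel ring standing on the table, 48 mm diameter, 30 high; origin at the centre of its underside.
- scrap_bin: Small open blue bin on the table, 100 x 120 x 55 mm high; origin at the centre of its underside.
- brush: Small bench brush lying on the table along its x axis; origin at its underside.
Mind the look-alikes: they are no part of the job. What is shaped like the carrier but green or turquoise is not meant.

How it is judged:
By the outcome, as a careful person would: the job done as asked, in the order asked, and still so for the second after the job is handed in, with the robot touching nothing.
It also fails if it takes over 40 s, if anything falls off the work surface, if the arm or the gripper's body presses on something with over 40 N, if the wrist force passes 120 N, or if a joint passes its speed limit or range.

## Robot

A 7-joint arm with a two-finger parallel gripper is mounted at the origin on the work surface. World frame = base frame: x ahead of the robot, y to its left, z up, the work surface at z = 0. Lengths are in mm, angles in degrees, forces in N, time in s.
With the tool pointing down it reaches from about 350 to 775 mm from the base axis. Payload 3.1 kg.
Tool frame: the origin (TCP) lies at the very end of the fingers, on their centre line; the grasp point (between the pads) lies 19 mm behind it (hold_point_z is the distance from the TCP to the grasp point, in mm); z points along the fingers, y is the direction in which the jaws open and shut (so a half turn about z gives the same grasp; the last joint's range is limited). The gripper opens to 85 mm and grips with 20 to 120 N. Pads are 22 mm wide; open, the fingers measure 114 mm over their backs; the gripper's body (76 mm by 85 mm) begins 54 mm behind the grasp point. The pads swing forward as they close: fully open they stand 13 mm farther back than shut.
Start: joints at [69.517, 17.813, 0.802, 86.603, -0.252, 75.585, -1.558], TCP at [170.85, -522.807, 231.304] pointing down, gripper open.
Joint ranges: [-154.91, 154.91], [-16.99, 109.72], [-72.82, 74.43], [7.12, 147.25], [-82.49, 262.49], [11.32, 116.49], [-174.64, 174.64]. Speed limits (degrees/s): [159.86, 159.86, 180, 180, 180, 180, 180].

## Interface

Orientations are given as a 3x3 rotation matrix whose columns are the frame's x, y, z axes.
In Python, from plant import * gives the robot as it stands.
- The arm moves only by the tool servo_tool, never from a script. Its argument "deltas" is text: rows parted by semicolons, each of 4 numbers parted by spaces: the shift along the world's x, y, z in mm, then the turn about the world's z in rad. In form: tx ty tz twist; .... A call has exactly 5 rows; each row shifts and turns the commanded pose from where the row before left it; what a row does not reach is not made up. A row lasts 1/8 s, in which the tool goes at most 62.5 mm and 10.7 degrees, less where a joint would pass 70% of its speed; a pose out of reach is approached as far as the arm can. A call is refused whole if a number of a shift passes 62.5 or a number of a turn 0.188, either way. A call with a gripper value outside its range is refused whole. "jaw" is the opening, from 0 (shut) to 1 (fully open), set as the call begins (left out, the last holds). The fingers move at their own pace and stop on an object; "newtons" is the grip in N (left out, the last holds). Time passes only in rows, so rows that do not move let the fingers close, or fill a call up. It gives the time, the measured TCP pose, the force and the opening at its end, in the units of the state.
- sense(): the state, without advancing time (a new reading comes with each control period).
- snapshot(name): name is "scene" or "side" or "wrist"; returns (picture, depth): 400x640x3 uint8, blue, green, red; 400x640 float32, mm along the optical axis (not along the pixel's ray), 0 where there is no reading.
- camera_model(name): a dict with "fx", "fy", "cx", "cy" (pixels), "cam_to_world" (4x4, takes a point from camera to world coordinates). Camera axes: x right, y down, z forward; pixel columns grow to the right and rows downward; lengths in mm; the calibration is good to about 2 mm. A picture is of the moment at which its call begins: read the wrist's pose just before it. camera_model takes no time and is no camera call; for the wrist camera it gives the pose at the moment of the call.
- hand_in(): hands the job in, once; it reports no verdict.
The state is a dict: "time": time; "qpos": joint angles; "joint_vel": joint speeds; "tau": joint torques, N m; "tcp_pos": TCP position; "tcp_rot": TCP orientation; "wrist_force": force on the tool from outside, world axes, zero at the start; "torque": the same for the moment, N m; "opening": finger opening in mm.
Only numpy, scipy, OpenCV 4.12 (cv2) and the standard library are available. Lean on these libraries where they do the work, as an engineer would, in place of code of your own. Each camera call takes 0.05 s, during which the arm holds its last target. There are 200 camera calls.

## Working session

There is one attempt and no reset: what is moved stays moved. The work goes in short steps, Python scripts to look and compute and a tool call to move; the robot and the scene stay as the last step left them, time stands still between calls to the robot, and variables do not carry over. Pictures are saved under pics/ and viewed, about 8 in all and at most 12, crops included, and the job is handed in when it is done.

Besides the shell and the picture viewer there is one more tool, called after "Request:" as name(argument=value, ...) on one line, values as JSON. servo_tool: Moves the arm, as the interface text tells. Its arguments: {"type":"object","properties":{"deltas":{"type":"string"},"jaw":{"type":"number"},"newtons":{"type":"number"}},"required":["deltas"]}

```bash
mkdir -p pics; cat > h.py <<'E'
from plant import *
import numpy as np, cv2
def snap(n):
    m=camera_model(n); p,d=snapshot(n); np.savez(f'{n}.npz',p=p,d=d,M=np.array(m['cam_to_world']),k=[m[a] for a in('fx','fy','cx','cy')]); return p,d
def world(n):
    z=np.load(f'{n}.npz'); d=z['d']; fx,fy,cx,cy=z['k']; v,u=np.mgrid[:400,:640]
    P=np.stack([(u-cx)/fx*d,(v-cy)/fy*d,d],-1); M=z['M']; return z['p'],P@M[:3,:3].T+M[:3,3],d>0
def ray(n,u,v,h):
    z=np.load(f'{n}.npz'); fx,fy,cx,cy=z['k']; M=z['M']; r=M[:3,:3]@np.array([(u-cx)/fx,(v-cy)/fy,1]); o=M[:3,3]; return o+r*(h-o[2])/r[2]
E
python3 - <<'E'
from h import *
for n in('scene','side'):
    p,d=snap(n); cv2.imwrite(f'pics/{n}0.png',p); print(n,camera_model(n)['cam_to_world'])
s=sense(); print(s['time'],s['tcp_pos'],s['tcp_rot'],s['wrist_force'],s['opening'])
E
```

```text
scene [[ 5.87015422e-01  6.30399385e-01 -5.07946365e-01  9.82829766e+02]
 [ 8.09494774e-01 -4.48176837e-01  3.79283184e-01 -2.99090542e+02]
 [ 1.14500906e-02 -6.33825007e-01 -7.73391722e-01  6.88074933e+02]
 [ 0.00000000e+00  0.00000000e+00  0.00000000e+00  1.00000000e+00]]
side [[ 8.31238058e-01 -3.91341475e-01  3.94835588e-01  2.11280486e+02]
 [-5.55559336e-01 -6.10239705e-01  5.64766613e-01 -5.61129755e+02]
 [ 1.99277534e-02 -6.88810099e-01 -7.24667877e-01  8.03184966e+02]
 [ 0.00000000e+00  0.00000000e+00  0.00000000e+00  1.00000000e+00]]
0.1 [ 170.62788313 -522.16016416  230.32627608] [[ 9.50529065e-01  3.10634781e-01 -7.28039055e-04]
 [ 3.10635628e-01 -9.50526901e-01  2.02912734e-03]
 [-6.17031810e-05 -2.15489938e-03 -9.99997676e-01]] [ 0.46408771 -0.21695828  0.08569235] 85.2817308775607
```

View pics/scene0.png

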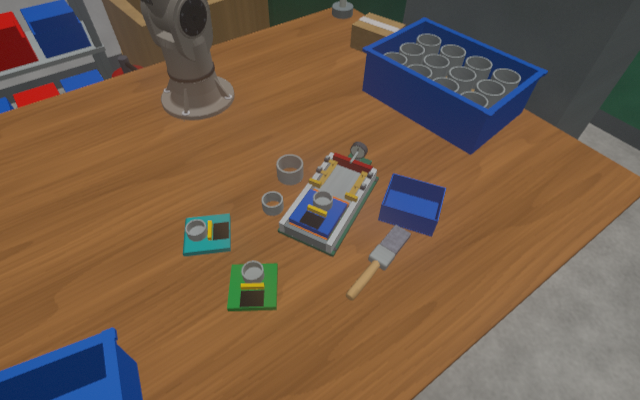

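View pics/side0.png

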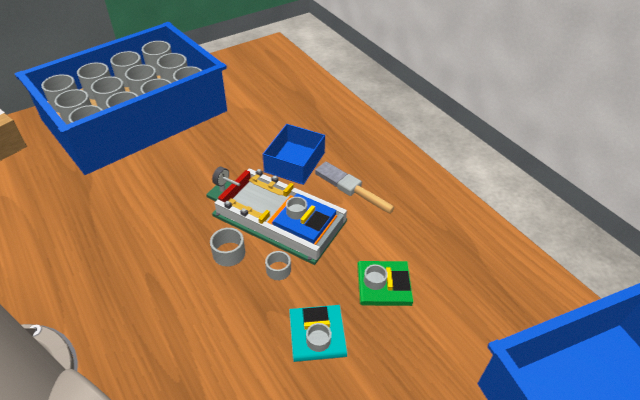

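Scene view: the station is at about (330,200). The carrier candidates are blue on the station plate (317,212), turquoise (207,234) and green (253,287). Only the blue one on the plate fits. The scrap bin at (412,203) and the big blue bins are different shapes. Next I'll measure and check a crop.

```bash
python3 - <<'E'
from h import *
boxes={'scene':(270,140,385,255),'side':(200,160,355,265)}
for n,(a,b,c,e) in boxes.items():
    p,W,ok=world(n); hsv=cv2.cvtColor(p,cv2.COLOR_BGR2HSV); R=np.zeros((400,640),bool); R[b:e,a:c]=1; R&=ok
    H,S,V=[hsv[...,i].astype(int) for i in range(3)]
    blue=R&(H>105)&(H<128)&(S>150)&(W[...,2]>38)&(W[...,2]<56)
    k=cv2.connectedComponentsWithStats(blue.astype(np.uint8))
    i=1+np.argmax(k[2][1:,4]); m=k[1]==i
    print(n,'blue',m.sum(),k[3][i],np.median(W[m],0))
    pad=R&(V<60)&(W[...,2]>40)&(W[...,2]<54)
    yel=R&(H>18)&(H<32)&(S>150)
    red=R&((H<6)|(H>174))&(S>150)
    wh=R&(S<40)&(V>170)&(abs(W[...,2]-40)<4)
    for nm,q in(('pad',pad),('red',red),('yel',yel)):
        kk=cv2.connectedComponentsWithStats(q.astype(np.uint8))
        for j in range(1,kk[0]):
            if kk[2][j,4]>12: print(nm,kk[2][j,4],kk[3][j].round(1),np.median(W[kk[1]==j],0).round(1),'z',W[kk[1]==j][:,2].min().round(),W[kk[1]==j][:,2].max().round())
    P=W[wh]; r=cv2.minAreaRect(P[:,:2].astype(np.float32)); print('white',len(P),r, np.median(P[:,2]))
    cv2.imwrite(f'pics/{n}c.png',cv2.resize(p[b:e,a:c],None,fx=5,fy=5,interpolation=cv2.INTER_CUBIC))
E
```

```text
scene blue 296 [329.25       220.87162162] [611.0095153   15.00212151  47.76809855]
pad 223 [311.6 219.7] [587.4 -12.9  48. ] z 45.0 51.0
red 89 [341.4 157.8] [476.3 153.8  45.8] z 35.0 49.0
red 113 [361.2 165.3] [523.2 176.7  45.4] z 32.0 49.0
yel 38 [315.2 181.1] [506.2  53.8  53.4] z 34.0 55.0
yel 37 [350.9 195.2] [585.4  93.7  53.3] z 34.0 55.0
yel 93 [316.8 210.1] [580.1   6.1  58.9] z 48.0 63.0
white 354 ((549.4960327148438, 65.68926239013672), (119.34925842285156, 237.38296508789062), 26.25607681274414) 41.29356320448812
side blue 936 [303.91880342 220.36645299] [554.94858236   2.39563311  45.81317105]
pad 241 [317.1 220.6] [586.3 -12.2  46.3] z 42.0 51.0
red 354 [235.1 186.5] [496.7 165.4  41.8] z 20.0 47.0
yel 293 [272.  186.2] [563.4 125.2  36.2] z -3.0 54.0
yel 240 [251.4 210.8] [494.9  85.   36.7] z 19.0 55.0
yel 103 [306.9 214.3] [573.3   5.2  56.5] z 46.0 61.0
white 904 ((505.865478515625, 44.4754638671875), (219.66714477539062, 241.13072204589844), 26.283044815063477) 39.66816673652795
```

View pics/scenec.png

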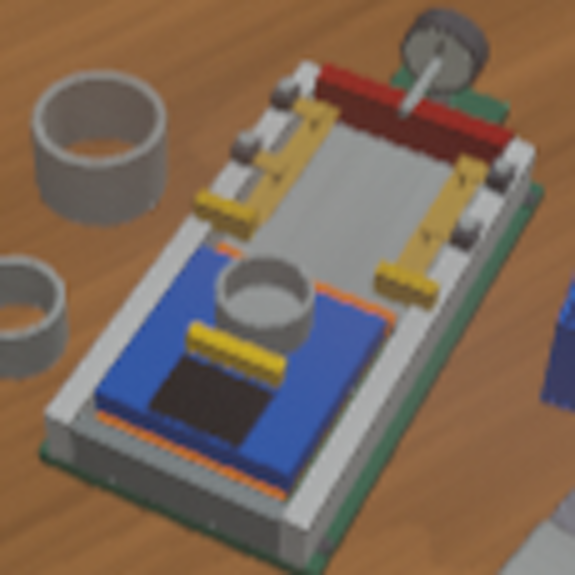

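The crop confirms it: a blue carrier with ring, yellow ridge and black pad, nose toward the gate and red stop. The station heading is about 116.3° and both views put the pad at about (587,-12.5,47). I'll approach with the jaws shut.

Request:
servo_tool(deltas="28 34 0 0.114;28 34 0 0.114;28 34 0 0.114;28 34 0 0.114;28 34 0 0.114", jaw=0)

```text
time: 0.72
tcp_pos: [311.4, -351.3, 230.9]
tcp_rot: [[0.63, 0.777, -0.001], [0.777, -0.63, 0.0], [0.0, -0.001, -1.0]]
wrist_force: [0.4, -0.1, -0.1]
opening: 0.1
```

Request:
servo_tool(deltas="28 34 0 0.114;28 34 0 0.114;28 34 0 0.114;28 34 0 0.114;28 34 0 0.114")

```text
time: 1.35
tcp_pos: [451.2, -181.7, 230.9]
tcp_rot: [[0.111, 0.994, -0.001], [0.994, -0.111, 0.0], [-0.0, -0.001, -1.0]]
wrist_force: [-0.1, 0.8, 0.2]
opening: 0.6
```

Request:
servo_tool(deltas="28 34 -16 0.114;28 34 -16 0.114;28 34 -16 0.114;28 34 -16 0.114;20 34 -16 0.114")

```text
time: 1.98
tcp_pos: [583.5, -11.9, 150.1]
tcp_rot: [[-0.443, 0.897, -0.001], [0.897, 0.443, 0.0], [0.0, -0.001, -1.0]]
wrist_force: [0.3, -0.4, -0.2]
opening: 0.0
```

```bash
python3 - <<'E'
from h import *
s=sense(); print(s['time'],s['tcp_pos'],s['tcp_rot'],s['wrist_force'],s['opening'],s['qpos'])
R=s['tcp_rot'];print(np.degrees(np.arctan2(R[1][0],R[0][0])))
p,d=snap('wrist'); cv2.imwrite('pics/w1.png',p)
E
```

```text
1.975 [583.5393396  -11.88244689 150.09399628] [[-4.42523755e-01  8.96756525e-01 -6.78957365e-04]
 [ 8.96756676e-01  4.42523944e-01  1.51029084e-04]
 [ 4.35891208e-04 -5.42025592e-04 -9.99999758e-01]] [ 0.30957262 -0.41608198 -0.20269712] 0.04702469791295763 [ 22.46552501  28.62995574 -33.23481248  87.23339247  16.31573261
  69.06186998  12.84393703]
116.26502054504552
```

View pics/w1.png

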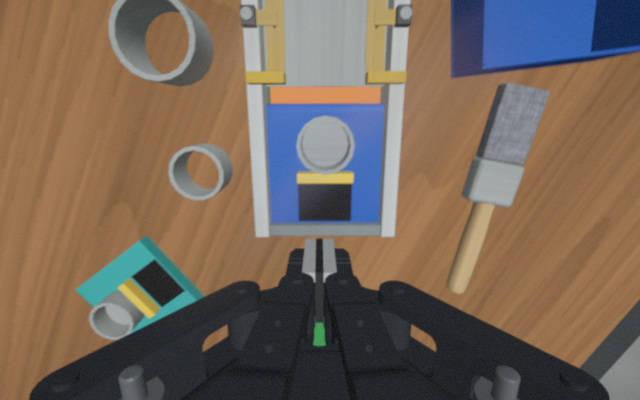

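Excellent alignment: the pad is at (325,202), the ridge at (325,178) and the gate blocks at (265,77)/(386,77). I'll refine the positions from this view.

```bash
python3 - <<'E'
from h import *
p,_,_=world('wrist')
y=[ray('wrist',u,v,46.5)[:2] for u,v in((325,221),(325,184))]
ux=np.array([-.4425,.8967]); uy=np.array([-.8967,-.4425])
hsv=cv2.cvtColor(p,cv2.COLOR_BGR2HSV)
b=cv2.inRange(hsv,(105,150,60),(128,255,255)); b[:,:255]=0;b[:,395:]=0;b[:95]=0;b[230:]=0
q=np.argwhere(b>0); x0,x1,y1=q[:,1].min(),q[:,1].max(),q[:,0].max()
rear=ray('wrist',(x0+x1)/2,y1,46.5)[:2]
pad=(p.max(2)<50); pad[:,:290]=0;pad[:,360:]=0;pad[:170]=0;pad[225:]=0
c=np.argwhere(pad).mean(0); r=np.argwhere(pad); print(r.min(0),r.max(0))
P=ray('wrist',c[1],c[0],46.5)[:2]
g=[ray('wrist',u,77,52)[:2] for u in(265,386)]; gm=(g[0]+g[1])/2
print('pad',P,'rear edge',rear,'rear+17',rear+17*ux,'gate',gm)
t=sense()['tcp_pos'][:2]
for n,v in(('pad',P),('rear17',rear+17*ux),('gate',gm)): print(n,'rel tcp st x,y',(v-t)@ux,(v-t)@uy)
l=ray('wrist',x0,150,46.5)[:2]; rr=ray('wrist',x1,150,46.5)[:2]; print('width',np.linalg.norm(l-rr))
e=g[1]-g[0]; print('angle',np.degrees(np.arctan2(e[1],e[0])))
E
```

```text
[188 309] [218 349]
pad [598.18947669 -12.80978246] rear edge [594.85422308 -26.63685921] rear+17 [587.33172308 -11.39295921] gate [545.74721435  74.98041016]
pad rel tcp st x,y -14.20724674124527 -9.033757752849787
rear17 rel tcp st x,y -8.132225350287136 0.07544562289329482
gate rel tcp st x,y 87.71992006797961 -0.8559413432226312
width 89.46527759906482
angle 26.25364496850328
```

```bash
python3 - <<'E'
from h import *
s=sense(); print(s['time'],s['tcp_pos'],s['joint_vel'],s['wrist_force'])
E
```

```text
2.025 [583.80043159  -4.06650792 147.91262831] [ 1.47825615 -2.91877732 -0.81527263  3.1057745  -4.08670863  3.58161149
 -2.29502641] [ 3.05608433  5.75704001 -0.31267535]
```

Request:
servo_tool(deltas="0 0 0 0;0 0 0 0;0 0 0 0;0 0 0 0;0 0 0 0")

```text
time: 2.65
tcp_pos: [582.8, -13.4, 151.6]
tcp_rot: [[-0.439, 0.899, 0.0], [0.899, 0.439, -0.0], [-0.0, 0.0, -1.0]]
wrist_force: [-0.3, 0.3, -0.4]
opening: -0.3
```

```bash
cat > m.py <<'E'
from h import *
s=sense(); t=s['tcp_pos'][:2]; print(s['time'],s['tcp_pos'],s['wrist_force'])
p,_=snap('wrist'); hsv=cv2.cvtColor(p,cv2.COLOR_BGR2HSV)
ux=np.array([-.4425,.8967]); uy=np.array([-.8967,-.4425])
def box(m,w):
    a,b,c,e=w; n=np.zeros_like(m); n[b:e,a:c]=m[b:e,a:c]; k=cv2.connectedComponentsWithStats(n); i=1+np.argmax(k[2][1:,4]); return k[2][i]
pad=box(cv2.inRange(p,(0,0,0),(55,55,55)),(285,165,365,232)); blue=box(cv2.inRange(hsv,(105,130,50),(128,255,255)),(255,90,395,240))
print('pad',pad,'blue',blue)
def st(u,v,h): q=ray('wrist',u,v,h)[:2]-t; return (q@ux).round(1),(q@uy).round(1)
print('pad c',st(pad[0]+pad[2]/2,pad[1]+pad[3]/2,46.5),'front',st(325,pad[1],46.5),'rear',st(325,pad[1]+pad[3],46.5))
print('blue L,R',st(blue[0],180,46.5),st(blue[0]+blue[2],180,46.5),'rear',st(325,blue[1]+blue[3],46.5))
E
python3 m.py
```

```text
2.65 [582.81083838 -13.38071378 151.58674606] [-0.34382516  0.26360511 -0.43961887]
pad [305 184  46  35 887] blue [ 267  103  116  118 6923]
pad c (np.float64(-1.7), np.float64(-7.5)) front (np.float64(13.2), np.float64(-5.0)) rear (np.float64(-17.1), np.float64(-5.0))
blue L,R (np.float64(16.8), np.float64(42.5)) (np.float64(16.4), np.float64(-52.4)) rear (np.float64(-18.9), np.float64(-5.0))
```

Request:
servo_tool(deltas="1 1 -24 0;1 1 -24 0;1.3 1.5 -16 0;0 0 -12 0;0 0 -8 0")

```text
time: 3.32
tcp_pos: [586.2, -9.3, 66.9]
tcp_rot: [[-0.44, 0.898, 0.0], [0.898, 0.44, 0.0], [-0.0, 0.0, -1.0]]
wrist_force: [-0.1, 1.4, 0.8]
opening: 0.1
```

Request:
servo_tool(deltas="0 0 -5 0;0 0 -3 0;0 0 -2 0;0 0 0 0;0 0 0 0")

```text
time: 3.95
tcp_pos: [586.4, -9.3, 57.6]
tcp_rot: [[-0.44, 0.898, 0.001], [0.898, 0.44, -0.0], [-0.0, 0.001, -1.0]]
wrist_force: [-0.1, 0.2, -0.3]
opening: -0.3
```

```bash
python3 - <<'E'
from h import *
p,d=snap('wrist'); q,_=snap('side'); cv2.imwrite('pics/w2.png',np.hstack([cv2.resize(p[20:400,200:460],None,fx=1.4,fy=1.4),cv2.resize(q[150:283,215:360],None,fx=3,fy=4)[:532]]))
s=sense(); print(s['tcp_pos'],s['wrist_force'])
E
```

```text
[586.34844975  -9.29665535  57.55352879] [ 0.34479433 -0.07793237 -0.3607997 ]
```

View pics/w2.png

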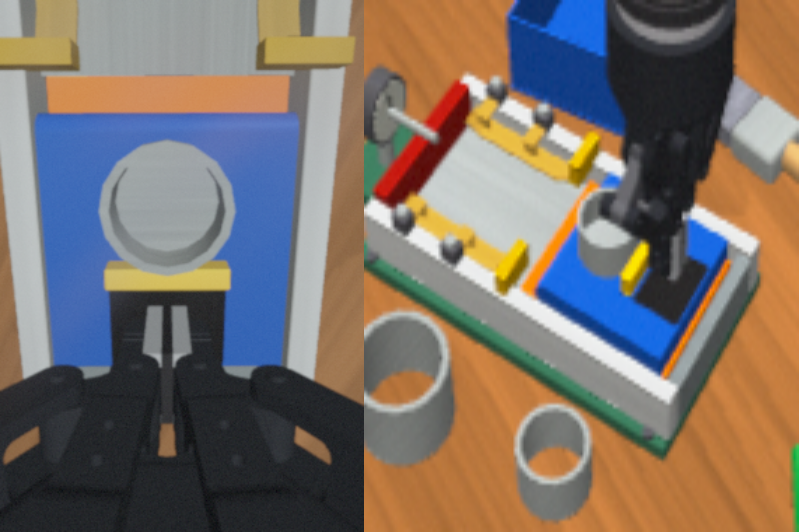

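The fingertips stand over the pad, centred, just behind the ridge with a small gap. Pressing down now.

Request:
servo_tool(deltas="0 0 -4 0;0 0 -4 0;0 0 -4 0;0 0 -2 0;0 0 0 0")

```text
time: 4.68
tcp_pos: [586.1, -9.4, 43.4]
tcp_rot: [[-0.44, 0.898, -0.0], [0.898, 0.44, -0.0], [-0.0, -0.0, -1.0]]
wrist_force: [-1.7, -0.6, 2.6]
opening: 0.1
```

Request:
servo_tool(deltas="0 0 -3 0;0 0 -3 0;0 0 -3 0;0 0 -2 0;0 0 0 0")

```text
time: 5.3
tcp_pos: [587.1, -9.2, 34.6]
tcp_rot: [[-0.44, 0.898, 0.002], [0.898, 0.44, -0.001], [-0.002, 0.002, -1.0]]
wrist_force: [-3.0, -0.7, 12.6]
opening: 0.2
```

Request:
servo_tool(deltas="0 0 -1.5 0;0 0 -1.5 0;0 0 0 0;0 0 0 0;0 0 0 0")

```text
time: 5.92
tcp_pos: [588.8, -8.8, 34.5]
tcp_rot: [[-0.44, 0.898, 0.006], [0.898, 0.44, -0.001], [-0.004, 0.005, -1.0]]
wrist_force: [-4.9, -0.2, 25.0]
opening: 0.3
```

Fully down (34.5 mm) at 25 N. Sliding, with a small sideways correction for the arm's flex.

Request:
servo_tool(deltas="-2.3 3.3 0 0;-2.3 3.3 0 0;-2 3.5 0 0;-1.8 3.6 0 0;-1.8 3.6 0 0")

```text
time: 6.55
tcp_pos: [583.1, 5.4, 34.6]
tcp_rot: [[-0.437, 0.899, 0.015], [0.899, 0.438, -0.004], [-0.01, 0.012, -1.0]]
wrist_force: [1.4, -4.6, 18.4]
opening: -0.3
```

Request:
servo_tool(deltas="-1.8 3.6 0 0;-1.8 3.6 0 0;-1.8 3.6 0 0;-1.8 3.6 0 0;-1.8 3.6 0 0")

```text
time: 7.18
tcp_pos: [574.3, 23.6, 34.6]
tcp_rot: [[-0.438, 0.899, 0.015], [0.899, 0.438, -0.003], [-0.01, 0.012, -1.0]]
wrist_force: [1.7, -4.8, 18.1]
opening: 0.3
```

```bash
python3 - <<'E'
from h import *
p,d=snap('wrist'); q,_=snap('side'); cv2.imwrite('pics/w3.png',np.hstack([cv2.resize(p[20:400,200:460],None,fx=1.4,fy=1.4),cv2.resize(q[150:283,215:360],None,fx=3,fy=4)[:532]]))
s=sense(); print(s['tcp_pos'],s['wrist_force'])
E
```

```text
[573.97177377  24.1355996   34.546617  ] [ 1.56336228 -4.49460542 19.74223458]
```

View pics/w3.png

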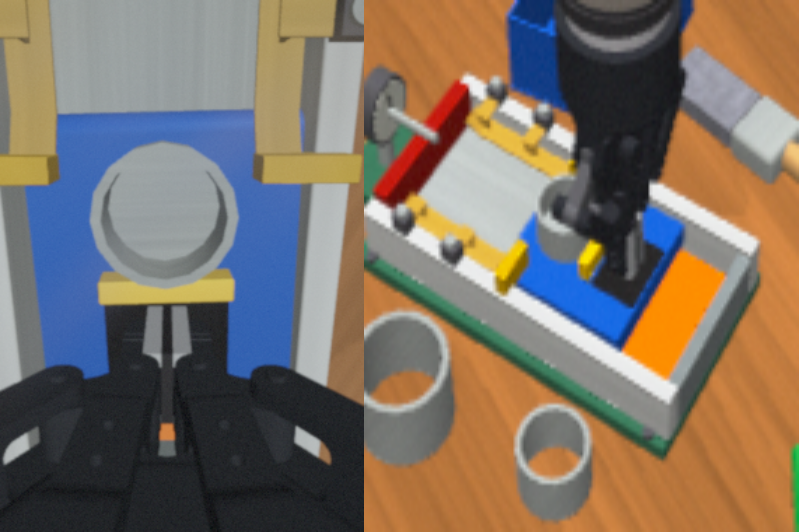

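The nose is under the gate and clear. The carrier sits about 2 mm right of centre, so I'll trim left, press slightly harder and carry on.

Request:
servo_tool(deltas="-2.2 3.4 -0.5 0;-2.2 3.4 -0.5 0;-2.2 3.4 0 0;-2.2 3.4 0 0;-2.2 3.4 0 0")

```text
time: 7.9
tcp_pos: [566.5, 36.0, 34.4]
tcp_rot: [[-0.434, 0.901, 0.021], [0.901, 0.434, -0.008], [-0.016, 0.015, -1.0]]
wrist_force: [4.7, -8.7, 20.5]
opening: -0.1
```

Request:
servo_tool(deltas="-1.8 3.6 0 0;-1.8 3.6 0 0;-1.8 3.6 0 0;-1.8 3.6 0 0;-1.8 3.6 0 0")

```text
time: 8.52
tcp_pos: [557.0, 54.8, 34.4]
tcp_rot: [[-0.435, 0.9, 0.02], [0.9, 0.435, -0.007], [-0.015, 0.015, -1.0]]
wrist_force: [4.4, -10.0, 20.1]
opening: 0.0
```

Request:
servo_tool(deltas="-1.8 3.6 0 0;-1.8 3.6 0 0;-1.8 3.6 0 0;-1.8 3.6 0 0;-1.8 3.6 0 0")

```text
time: 9.15
tcp_pos: [548.2, 73.0, 34.3]
tcp_rot: [[-0.435, 0.9, 0.02], [0.9, 0.435, -0.007], [-0.015, 0.015, -1.0]]
wrist_force: [5.0, -10.0, 20.9]
opening: -0.2
```

Request:
servo_tool(deltas="-1.8 3.6 0 0;-1.8 3.6 0 0;-1.8 3.6 0 0;-1.8 3.6 0 0;-1.8 3.6 0 0")

```text
time: 9.78
tcp_pos: [539.2, 91.3, 34.2]
tcp_rot: [[-0.435, 0.9, 0.02], [0.9, 0.435, -0.006], [-0.014, 0.015, -1.0]]
wrist_force: [4.2, -9.5, 21.7]
opening: 0.1
```

Request:
servo_tool(deltas="-0.9 1.8 0 0;-0.9 1.8 0 0;-0.9 1.8 0 0;-0.9 1.8 0 0;-0.9 1.8 0 0")

```text
time: 10.4
tcp_pos: [534.5, 100.6, 34.1]
tcp_rot: [[-0.435, 0.9, 0.019], [0.9, 0.435, -0.006], [-0.014, 0.015, -1.0]]
wrist_force: [4.3, -10.2, 21.6]
opening: -0.0
```

Request:
servo_tool(deltas="-0.6 1.2 0 0;-0.6 1.2 0 0;-0.6 1.2 0 0;-0.6 1.2 0 0;0 0 0 0")

```text
time: 11.02
tcp_pos: [534.2, 101.2, 34.1]
tcp_rot: [[-0.432, 0.901, 0.022], [0.902, 0.433, -0.011], [-0.019, 0.015, -1.0]]
wrist_force: [6.5, -15.0, 21.1]
opening: 0.3
```

Request:
servo_tool(deltas="-0.6 1.2 0 0;-0.6 1.2 0 0;-0.6 1.2 0 0;0 0 0 0;0 0 0 0")

```text
time: 11.65
tcp_pos: [534.1, 101.2, 34.1]
tcp_rot: [[-0.43, 0.903, 0.024], [0.903, 0.43, -0.015], [-0.024, 0.015, -1.0]]
wrist_force: [10.5, -19.4, 20.0]
opening: 0.2
```

Tip has stopped at station x ≈ 33, as predicted for home, and the forward force has risen to 22 N, so the carrier is on the stop. I'll ease the forward load and lift clear.

Request:
servo_tool(deltas="0.6 -1.2 0 0;0.7 -1.4 0 0;0 0 1 0;0 0 1 0;0 0 1 0")

```text
time: 12.28
tcp_pos: [533.8, 101.2, 34.2]
tcp_rot: [[-0.431, 0.902, 0.021], [0.902, 0.432, -0.01], [-0.019, 0.015, -1.0]]
wrist_force: [16.1, -13.7, -0.2]
opening: 0.2
```

Request:
servo_tool(deltas="0 0 2 0;0 0 3 0;0 0 6 0;0 0 10 0;0 0 15 0")

```text
time: 12.9
tcp_pos: [520.8, 111.7, 67.0]
tcp_rot: [[-0.439, 0.899, -0.002], [0.899, 0.439, 0.0], [0.001, -0.001, -1.0]]
wrist_force: [0.1, 0.4, -0.7]
opening: -0.4
```

Request:
servo_tool(deltas="0 0 20 0;5 -10 20 0;10 -20 15 0;10 -20 10 0;0 0 0 0")

```text
time: 13.52
tcp_pos: [547.7, 61.5, 133.4]
tcp_rot: [[-0.438, 0.899, 0.003], [0.899, 0.438, 0.001], [-0.001, 0.003, -1.0]]
wrist_force: [0.0, 0.3, -0.4]
opening: -0.3
```

Request:
servo_tool(deltas="0 0 0 0;0 0 0 0;0 0 0 0;0 0 0 0;0 0 0 0")

```text
time: 14.15
tcp_pos: [546.5, 61.9, 132.2]
tcp_rot: [[-0.44, 0.898, -0.0], [0.898, 0.44, 0.0], [0.0, -0.0, -1.0]]
wrist_force: [0.1, 0.1, 0.1]
opening: -0.1
```

```bash
python3 - <<'E'
from h import *
p,d=snap('wrist'); q,_=snap('side'); r,_=snap('scene')
cv2.imwrite('pics/w4.png',np.hstack([cv2.resize(p[0:300,180:460],(400,440)),cv2.resize(q[150:270,200:350],(400,440))]))
cv2.imwrite('pics/s4.png',cv2.resize(r[135:260,260:400],None,fx=4.5,fy=4.5,interpolation=cv2.INTER_CUBIC))
s=sense(); print(s['time'],s['tcp_pos'],s['wrist_force'])
for n in('side','scene'):
    p,W,ok=world(n); hsv=cv2.cvtColor(p,cv2.COLOR_BGR2HSV)
    k=cv2.connectedComponentsWithStats((cv2.inRange(hsv,(8,170,120),(19,255,255))>0).astype(np.uint8)&(np.hypot(W[...,0]-572,W[...,1]-20)<70).astype(np.uint8)&(W[...,2]>10))
    i=1+np.argmax(k[2][1:,4]); print(n,'orange',k[2][i,4],np.median(W[k[1]==i],0))
E
```

```text
14.3 [546.55461775  61.76676996 132.27013288] [-0.45075863 -0.18760257 -0.03937934]
side orange 1817 [571.43921836  16.7495395   32.09164408]
scene orange 1657 [574.70072858  16.6569664   33.72966976]
```

View pics/w4.png

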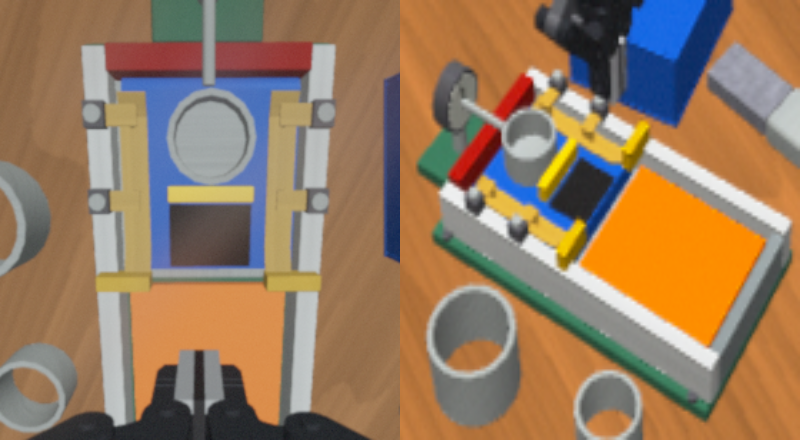

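View pics/s4.png

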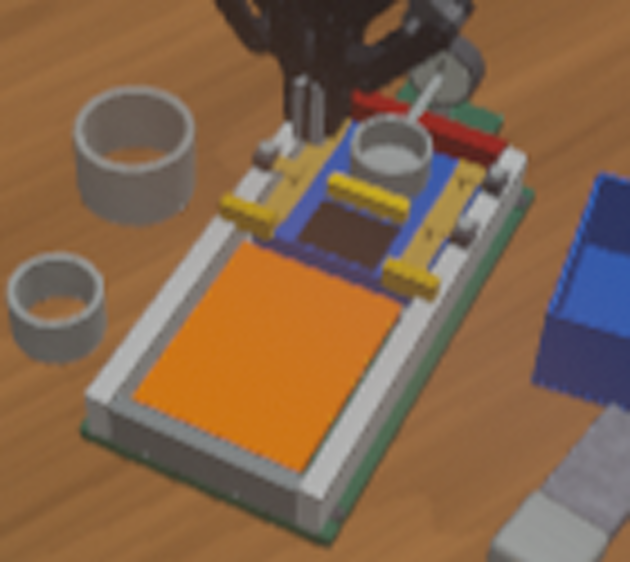

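The plate is up (z ≈ 32–34) behind the carrier, and the ring is at the stem. One numeric check that it is fully home.

```bash
python3 - <<'E'
from h import *
ux=np.array([-.4425,.8967]); uy=np.array([-.8967,-.4425])
p,_,_=world('wrist'); hsv=cv2.cvtColor(p,cv2.COLOR_BGR2HSV); H,S=hsv[...,0],hsv[...,1]
u0=[300,310,370] # columns clear of stem
f=lambda u,v,h: ray('wrist',u,v,h)[:2]@ux
for u in(290,296,302,352):
    bl=np.flatnonzero((H[:,u]>105)&(H[:,u]<128)&(S[:,u]>110)&(np.arange(400)<230))
    rd=np.flatnonzero(((H[:,u]<7)|(H[:,u]>173))&(S[:,u]>120)&(np.arange(400)<90))
    orr=np.flatnonzero((H[:,u]>7)&(H[:,u]<18)&(S[:,u]>170)&(np.arange(400)>170))
    print(u,bl.min(),bl.max(),rd.max(),orr.min(),'rear',f(u,bl.max()+.5,34).round(1),'nose',f(u,bl.min()-.5,34).round(1),'stopface at z34',f(u,rd.max()+.5,34).round(1),'plate front',f(u,orr.min()-.5,32.5).round(1))
E
```

```text
Traceback (most recent call last):
ValueError: zero-size array to reduction operation minimum which has no identity
```

```bash
python3 - <<'E'
from h import *
ux=np.array([-.4425,.8967])
p,_,_=world('wrist'); hsv=cv2.cvtColor(p,cv2.COLOR_BGR2HSV).astype(int); H,S=hsv[...,0],hsv[...,1]; r=np.arange(400)
f=lambda u,v,h: (ray('wrist',u,v,h)[:2]@ux).round(1)
for u in(290,294,359,362):
    bl=np.flatnonzero((H[:,u]>100)&(H[:,u]<130)&(S[:,u]>90)&(r>40)&(r<200)); rd=np.flatnonzero(((H[:,u]<7)|(H[:,u]>173))&(S[:,u]>110)&(r<90)); o=np.flatnonzero((H[:,u]>5)&(H[:,u]<20)&(S[:,u]>140)&(r>188)&(r<300))
    print(u,[(a.min(),a.max()) if len(a) else None for a in(bl,rd,o)])
    if len(bl)and len(rd)and len(o): print(' rear',f(u,bl.max()+.5,34),'nose',f(u,bl.min()-.5,34),'stop bottom vis',f(u,rd.max()+.5,34),'plate front',f(u,o.min()-.5,32.5))
u=294
print(p[44:60,u].tolist())
E
```

```text
290 [(np.int64(53), np.int64(182)), (np.int64(29), np.int64(50)), (np.int64(193), np.int64(253))]
 rear -170.2 nose -75.3 stop bottom vis -74.0 plate front -178.7
294 [(np.int64(53), np.int64(182)), (np.int64(29), np.int64(48)), (np.int64(194), np.int64(249))]
 rear -170.2 nose -75.3 stop bottom vis -72.7 plate front -179.6
359 [(np.int64(53), np.int64(182)), (np.int64(29), np.int64(48)), (np.int64(193), np.int64(283))]
 rear -170.3 nose -75.5 stop bottom vis -72.9 plate front -178.9
362 [(np.int64(53), np.int64(182)), (np.int64(29), np.int64(48)), (np.int64(193), np.int64(286))]
 rear -170.3 nose -75.5 stop bottom vis -72.9 plate front -178.9
[[58, 58, 150], [60, 61, 150], [53, 53, 144], [53, 54, 125], [47, 45, 93], [46, 45, 76], [52, 49, 80], [50, 46, 76], [82, 55, 73], [154, 87, 66], [183, 107, 72], [190, 111, 72], [193, 114, 75], [194, 114, 75], [193, 115, 74], [194, 118, 80]]
```

The carrier's rear edge is 8.4–9.4 mm ahead of the plate's front edge (9 expected at home), and the nose meets the stop face. Handing in.

```bash
python3 -c "
from plant import *
print(hand_in())"
```

```text
the job is handed in; nothing more can be done
None
```

The blue carrier is loaded in the gauge station and locked in, and I handed the job in at about 14 s of the 40 s allowed.

**What I did:** With shut fingertips I pressed the carrier's rubber pad down until the loading plate bottomed out (25 N, then 18–22 N while sliding). I slid it under the gate and leaf springs to the red stop, where the tip stopped moving and the forward force rose to about 22 N. Then I eased off and lifted clear.

**Last checks:**
- **Loading plate:** it is up behind the carrier. I measured its top at 32–34 mm against 32.5 expected.
- **Carrier:** its rear edge is 8.4–9.4 mm ahead of the plate's front edge, against 9 expected at home. The nose meets the stop face and the ring is at the gauge stem.
- **Robot:** the tip is about 132 mm above the table, with no contact force.
- **Other objects:** I never touched the loose rings, the bin or the brush. They look unmoved in the last pictures, but I did not measure them again.

**Irregularities:**
- As the fingertips came off the pad, the arm's flex sprang them about 15 mm forward and 7 mm sideways. They may have brushed the ridge or the carrier's ring, but the carrier did not move.
- My first wrist-camera measurement was taken while the arm was still settling and was off, so I repeated it after the arm had stopped.

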